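Take the drilled spectacle front out of the leaf jig and show it over the light

TASK

The hinge holes of the honey-coloured spectacle front in the drilling jig are done. Pull up the red index plunger, swing the jig head round to its home notch and let the plunger drop fully in, open the blue drill leaf right back until it rests on its stop, then take the front out by its bridge and hold it level over the middle of the light pad, about ten centimetres above it and lengthwise along it. Finish still holding it there, with the head locked at home and the leaf left open, and leave the other things on the bench alone.

Things in the scene. Friction and masses are not known exactly. Their poses are not given: they have to be found in the camera images.
- machine: fixed grey base of the hand-indexed drilling jig, 246 mm across the notched steel index plate. Origin: on the head's turning axis at bench height; z up. The home notch (12.4 mm wide, red marks beside it) is cut in the plate's rim on the -x side, 105 mm from the axis; the plate's top is 42 mm above the bench. The jig head turns on top of it
- head: jig head, turning on the base about its z axis (origin on it at bench height). Home: yaw equal to machine's, where its lug meets a fixed stop and the plunger is over the home notch. Starts 0.9 to 1.45 rad counter-clockwise of home, pin in a wide gap (0.78 to 1.62). Friction 0.15 N m. Carries the plunger on its -x side and the leaf jig, long along its x, in the middle
- plunger (a joint): lift of the sprung index plunger, m: 0 = fully down, 0.013 = top. The pin dips 9 mm into the index plate: raise it over 9 mm to carry it across the land between gap and home notch. The spring pushes it down with 5 N at the bottom, 8 N at the top, so it drops by itself when let go over the notch
- plunger_knob (a point): middle of the plunger's red round knob, diameter 26 mm, 20 mm high, 90 mm above the bench when down; it stands 105 mm from the head's axis on the head's -x side, free on both sides along the head's y; under it is a 20 mm bushing from 55 to 73 mm height and the 32 mm wide lug
- leaf (a joint): opening of the blue drill leaf, rad: 0 = shut flat over the nest, 1.95 = leaning back on its stop, where it stays; past about 1.6 it falls open by itself, below that it falls shut. Weighs 0.26 kg
- leaf_knob (a point): centre of the black ball knob (diameter 25 mm) on the leaf's free edge; leaf shut: 113 mm above the bench, 22 mm above the leaf's top face, on the head at x 0, y +46 mm from the turning axis. It is 86 mm out from the hinge line and 26 mm above the hinge when shut
- leaf_hinge (a point): middle of the leaf's hinge line, which runs along the head's x; on the head at x 0, y -40 mm, 87 mm above the bench. The leaf's ball knob rises and swings over towards the head's -y as it opens. Leaf plate 148 x 76 x 8 mm
- nest (a point): middle of the nest in the head, at the height of the underside of the seated front: 73 mm above the bench, on the turning axis. Walls around the front rise to 79 mm; below the lens openings the floor is 8 mm lower, so fingertips can reach below the front
- front: loose honey-coloured acetate spectacle front, lying flat in the nest under the leaf, 138 mm wide (its x, along the head's x) by 51 mm high (its y) by 8 mm thick, about 30 g; origin at the middle of its underside, z up. Lens openings 48 x 39 mm centred 36 mm either side of the middle
- bridge (a point): middle of the front's bridge, the block between the lens openings, 28 mm wide (front's x), 16 mm long (front's y), 8 mm thick; 2 mm from the front's middle towards its +y, 4 mm above its underside. Grip it with one finger in each lens opening
- lightpad: fixed flat white light pad, 220 mm (its x) by 120 mm (its y), 11 mm high; origin under its middle, z up
- pad_top (a point): middle of the lit top of the light pad, its axes as the pad's
- sunglasses: bystander: folded tortoise sunglasses, 138 x 51 x 14 mm
- green_front: bystander: another front, sage green, 138 x 51 x 6 mm
- pliers: bystander: red-handled pliers, 125 mm long, 12 mm high
- screwdriver: bystander: blue screwdriver, 160 mm long, 26 mm high
- case: bystander: brown glasses case, 160 x 64 x 43 mm
- spray: bystander: amber spray bottle, 38 mm across, 110 mm high
- screwjar: bystander: small jar, 48 mm across, 45 mm high
Not all that is in view belongs to the job. Several things look just like the machine: the one meant starts farthest to the robot's right.

How it is judged:
By the outcome, as a careful person would: the job done as asked, in the order asked, and still so for the second after the job is handed in, while the arm keeps its last pose, push and grip.
It also fails if it takes over 61 s, if anything falls off the work surface, if the arm or the gripper's body presses on something with over 40 N, if the wrist force passes 120 N, or if a joint passes its speed limit or range.

ROBOT

A 6-joint arm with a two-finger parallel gripper is mounted at the origin on the work surface. World frame = base frame: x ahead of the robot, y to its left, z up, the work surface at z = 0. Lengths are in m, angles in rad, forces in N, time in s.
With the tool pointing down it reaches from about 0.275 to 0.825 m from the base axis. Payload 4.9 kg.
Tool frame: the origin (TCP) lies midway between the tips of the shut fingers; the grasp point (between the pads) lies 19 mm behind it (bot.grip_depth is the distance from the TCP to the grasp point, in m); z points along the fingers, y is the line along which they close (so a half turn about z gives the same grasp; the last joint's range is limited). The gripper opens to 85 mm and grips with 20 to 120 N. Pads are 22 mm wide; open, the fingers measure 114 mm over their backs; the gripper's body (76 mm by 85 mm) begins 54 mm behind the grasp point. The pads swing forward as they close: fully open they stand 13 mm farther back than shut.
Start: joints at [0.975, 0.326, -0.193, 1.052, 0, 1.437], TCP at [0.245, 0.492, 0.231] pointing down, gripper open.
Joint ranges: [-2.65, 2.65], [-0.97, 1.79], [-1.3, 1.35], [-1.93, 2.1], [-1.47, 1.37], [-3.14, 3.14]. Speed limits (rad/s): [2.57, 2.57, 3.14, 3.14, 3.14, 3.14].

INTERFACE

Orientations are given as a unit quaternion [w, x, y, z].
In Python, from cell import bot gives the robot as it stands. Calls block until the motion is done:
- bot.move_pose(position, orientation): joint-space move of the TCP to a pose.
- bot.move_linear(position, speed=0.15, rotation=None, until_force=None): straight line of the TCP; rotation=None keeps the orientation; speed is the mean speed in m/s. With until_force (N) it stops when the force on the tool has changed by that much, and returns True; else False.
- bot.goto_joints(angles): joint-space move.
- bot.set_gripper(opening, grasp_force=None): opening from 0.0 (shut) to 1.0 (fully open); grasp_force is the grip in N (None keeps the last); returns when the fingers have stopped.
- bot.wait(seconds).
- bot.solve_ik(position, orientation): joint angles nearest the present ones, or None.
- bot.camera(name): name is "scene" or "top" or "wrist"; returns the picture (384x512x3 uint8, red, green, blue); there is no depth.
- bot.calibration(name): a dict with "mtx" (3x3 intrinsics, pixels), "k1" (the pictures are not rectified: a ray, as slopes to the right and down, at radius r is drawn at 1 + k1 r^2 times it, then the intrinsics apply), "extrinsics" (4x4, takes a point from world to camera coordinates); the wrist camera has in their place "hand_eye" (4x4, takes a point from camera to tool coordinates, whose origin is the TCP and whose axes are the flange's). Camera axes: x right, y down, z forward; pixel columns grow to the right and rows downward; lengths in m; the calibration is good to about 2 mm. A picture is of the moment at which its call begins: read the wrist's pose just before it. calibration takes no time and is no camera call.
A pose or a line that the arm cannot do raises bot.PlanningError and nothing moves.
- bot.close_job(): hands the job in; it is judged then, once.
Trained networks look in the newest picture that a camera, given by its name, has taken for a name from the list of things; names that differ only in an ending like _2 or _b are one class to them, and where a whole thing is asked for, a point or a joint stands for the part that bears it (a point fixed in the world has none). Each returns a list of dicts, best first, with "confidence" (0 to 1); they miss things now and then, are a little off and sometimes report something else, mostly with a low value. They report only what shows in the picture. A call takes as long as a camera call. They do not tell look-alikes from the thing itself.
- bot.search_frame(camera, thing): "bbox" ([left, top, width, height] in pixels, round what is visible of it).
Readings, each from a call of its own:
- bot.read_clock(): time.
- bot.read_joint_positions(): joint angles.
- bot.read_joint_vel(): joint speeds.
- bot.read_joint_efforts(): joint torques, N m.
- bot.read_position(): TCP position.
- bot.read_tool_rot(): TCP orientation.
- bot.read_ft_force(): force on the tool from outside, world axes, zero at the start.
- bot.read_moment(): the same for the moment, N m.
- bot.read_gripper_width(): opening from 0.0 (shut) to 1.0 (fully open).
- bot.read_finger_force(): force on a finger pad.
Only numpy, scipy, OpenCV 4.12 (cv2) and the standard library are available. Lean on these libraries where they do the work, as an engineer would, in place of code of your own. Each camera call takes 0.05 s, during which the arm holds its last target. There are 200 camera calls.

## Working session

There is one attempt and no reset: what is moved stays moved. The work goes in short steps, each a Python script; the robot and the scene stay as the last script left them, time stands still between calls to the robot, and variables do not carry over. Pictures are saved under pics/ and viewed, at most 10 in all, crops included, and the job is handed in when it is done.

```bash
mkdir -p pics
cat > h.py <<'E'
import numpy as np,cv2
from cell import bot
def pix2ray(cam,uv):
    c=bot.calibration(cam);K=np.array(c["mtx"]);k=c["k1"]
    E=np.array(c["extrinsics"]) if "extrinsics" in c else None
    if E is None:
        from scipy.spatial.transform import Rotation as R
        q=bot.read_tool_rot();T=np.eye(4);T[:3,:3]=R.from_quat([q[1],q[2],q[3],q[0]]).as_matrix();T[:3,3]=bot.read_position()
        E=np.linalg.inv(T@np.array(c["hand_eye"]))
    p=cv2.undistortPoints(np.array([[uv]],float),K,np.array([k,0,0,0,0.]))[0,0]
    Rm=E[:3,:3];o=-Rm.T@E[:3,3];d=Rm.T@np.array([p[0],p[1],1]);return o,d
def at(cam,uv,z):
    o,d=pix2ray(cam,uv);return o+d*(z-o[2])/d[2]
def proj(cam,P):
    c=bot.calibration(cam);E=np.array(c["extrinsics"]);q=(E[:3,:3]@np.array(P).T).T+E[:3,3];s=q[:,:2]/q[:,2:]
    s=s*(1+c["k1"]*(s**2).sum(1,keepdims=True));K=np.array(c["mtx"]);return s*[K[0,0],K[1,1]]+[K[0,2],K[1,2]]
def save(cam,n,sc=1.5,crop=None):
    im=np.array(bot.camera(cam))[:,:,::-1]
    if crop: im=im[crop[1]:crop[3],crop[0]:crop[2]]
    cv2.imwrite("pics/"+n+".png",cv2.resize(im,None,fx=sc,fy=sc,interpolation=cv2.INTER_CUBIC))
E
python3 - <<'E'
from h import *
Z=dict(plunger_knob=.09,leaf_knob=.113,lightpad=.011,machine=.042)
for cam in("top","scene"):
    save(cam,cam+"0")
    for t in ["machine","head","plunger_knob","leaf_knob","lightpad","spray","case","screwjar"]:
        for d in bot.search_frame(cam,t):
            b=d["bbox"];c=[b[0]+b[2]/2,b[1]+b[3]/2]
            print(cam,t,round(d["confidence"],2),np.round(b),np.round(at(cam,c,Z.get(t,.04)),3))
print(bot.read_clock())
E
```

```text
top machine 0.75 [127. 251.  84.  91.] [0.206 0.279 0.042]
top machine 0.57 [259. 143.  80.  87.] [ 0.534 -0.101  0.042]
top head 0.17 [359. 214.  25.  42.] [ 0.39  -0.313  0.04 ]
top plunger_knob 0.61 [332. 192.   7.  10.] [ 0.493 -0.197  0.09 ]
top leaf_knob 0.77 [272. 160.  57.  43.] [ 0.533 -0.095  0.113]
top lightpad 0.69 [162. 164.  42.  68.] [0.497 0.259 0.011]
top spray 0.49 [ 94. 158.  26.  20.] [0.583 0.491 0.04 ]
top spray 0.23 [236. 100.  40.  32.] [0.758 0.035 0.04 ]
top case 0.96 [361. 126.  63.  26.] [ 0.684 -0.39   0.04 ]
top case 0.41 [ 92. 160.  28.  16.] [0.587 0.491 0.04 ]
top screwjar 0.82 [398. 177.  17.  16.] [ 0.541 -0.425  0.04 ]
top screwjar 0.34 [270. 163.  58.  40.] [ 0.544 -0.102  0.04 ]
scene machine 0.73 [258. 106.  63.  48.] [0.227 0.276 0.042]
scene machine 0.59 [189. 192.  79.  71.] [ 0.559 -0.095  0.042]
scene machine 0.58 [280. 254.  36.  42.] [0.78  0.024 0.042]
scene head 0.69 [187. 193.  66.  51.] [ 0.519 -0.107  0.04 ]
scene head 0.56 [182. 192.  82.  70.] [ 0.552 -0.108  0.04 ]
scene leaf_knob 0.7 [199. 194.  51.  30.] [ 0.545 -0.098  0.113]
scene leaf_knob 0.32 [132. 203.  26.  24.] [ 0.477 -0.312  0.113]
scene lightpad 0.87 [291. 162.  63.  56.] [0.521 0.26  0.011]
scene spray 0.75 [382. 164.  17.  29.] [0.583 0.488 0.04 ]
scene spray 0.71 [183. 192.  84.  70.] [ 0.554 -0.103  0.04 ]
scene case 0.59 [107. 283.  67.  41.] [ 0.696 -0.388  0.04 ]
scene screwjar 0.6 [104. 254.  20.  24.] [ 0.561 -0.434  0.04 ]
0.9
```

View pics/top0.png

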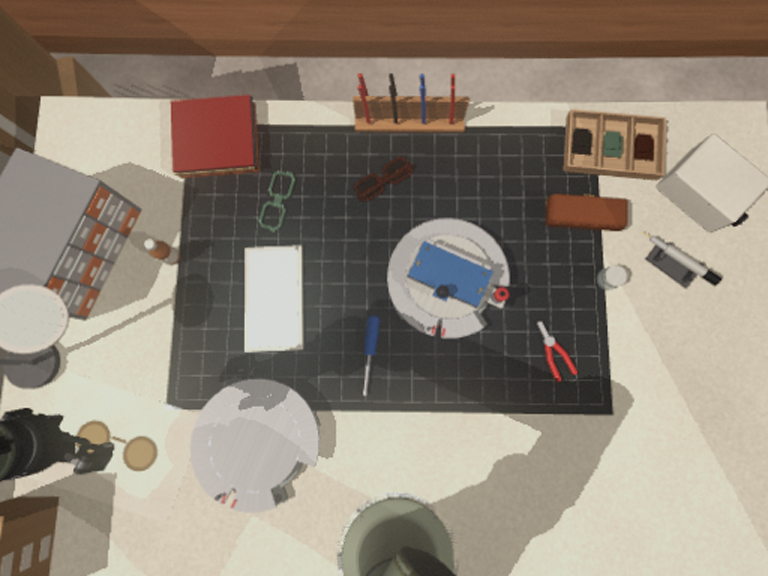

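View pics/scene0.png

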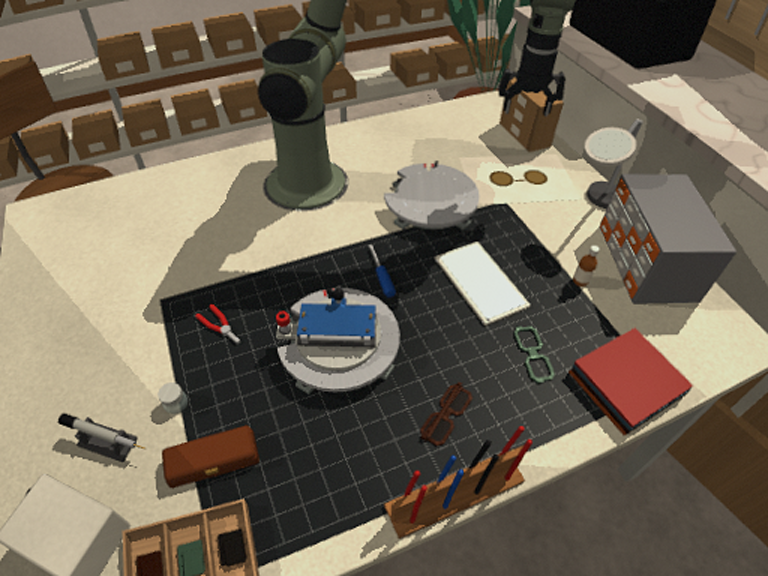

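The target is the machine with the blue leaf, at about top px (448,278). Its red knob is at (501,294), its ball knob at (444,292) and its red home marks at (437,329). The other disc at lower left is bare. Next I'll look with the wrist camera.

Run:
```python
from h import *
for n,uv,z in(("knob",(334,195.5),.1),("ball",(296,194.7),.113),("notch",(291.5,219),.042),("pad",(182.5,199),.011)):print(n,at("top",uv,z).round(4))
print(bot.read_tool_rot(),np.round(bot.calibration("wrist")["hand_eye"],3))
c=bot.calibration("wrist");print(c["mtx"],c["k1"])
bot.move_pose([.50,-.10,.40],[0,1,0,0])
save("wrist","w1")
import pickle
for t in["plunger_knob","leaf_knob","machine","head"]:
  for d in bot.search_frame("wrist",t):
    b=d["bbox"];print(t,d["confidence"],np.round(b),at("wrist",[b[0]+b[2]/2,b[1]+b[3]/2],.1).round(3))
print(bot.read_clock(),bot.read_joint_positions())
```

```text
knob [ 0.4966 -0.1926  0.1   ]
ball [ 0.4957 -0.0827  0.113 ]
notch [ 0.4335 -0.0764  0.042 ]
pad [0.4956 0.2602 0.011 ]
[5.22949075e-06 2.28860931e-01 9.73459128e-01 1.79128612e-05] [[-0.    -0.964 -0.266  0.067]
 [ 1.    -0.    -0.     0.   ]
 [-0.    -0.266  0.964 -0.143]
 [ 0.     0.     0.     1.   ]]
[[289.83396928   0.         253.95248621]
 [  0.         289.83396928 190.04355564]
 [  0.           0.           1.        ]] -0.02102691054391385
plunger_knob 0.82 [306. 151.  18.  17.] [ 0.496 -0.193  0.1  ]
plunger_knob 0.23 [202.  73. 123. 106.] [ 0.545 -0.113  0.1  ]
leaf_knob 0.8 [202.  87. 102.  82.] [ 0.543 -0.098  0.1  ]
leaf_knob 0.6 [183.  47. 142. 152.] [ 0.55  -0.099  0.1  ]
machine 0.79 [181.  46. 144. 153.] [ 0.55  -0.098  0.1  ]
machine 0.6 [  6. 231. 111.  66.] [0.314 0.233 0.1  ]
head 0.83 [201.  71. 120. 108.] [ 0.548 -0.11   0.1  ]
head 0.34 [180.  47. 148. 151.] [ 0.551 -0.099  0.1  ]
3.525 [-3.41333654e-01  1.97046633e-01  5.97351263e-02  1.43369772e+00
  3.30387760e-05  2.79928999e+00]
```

View pics/w1.png

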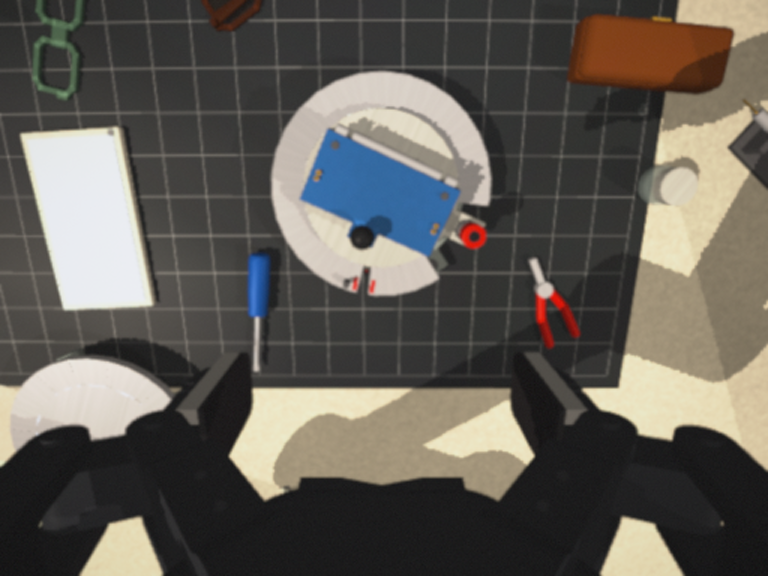

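```bash
cat >> h.py <<'E'
def red(cam,im,lo,hi):
    x0,y0=lo;x1,y1=hi;s=im[y0:y1,x0:x1].astype(int);m=(s[...,0]>140)&(s[...,1]<70)&(s[...,2]<70)
    ys,xs=np.nonzero(m);return xs.mean()+x0,ys.mean()+y0,len(xs)
E
python3 - <<'E'
from h import *
from scipy.optimize import least_squares
w=cv2.imread("pics/w1.png");t=cv2.imread("pics/top0.png")
kw=red("w",w[:,:,::-1],(450,215),(500,260));kt=red("t",t[:,:,::-1],(485,280),(515,310));nw=red("w",w[:,:,::-1],(335,265),(385,305));nt=red("t",t[:,:,::-1],(420,318),(455,345))
print(kw,kt,nw,nt)
f=lambda uv:((uv[0]+.5)/1.5-.5,(uv[1]+.5)/1.5-.5)
for n,z,a,b in(("knob",.098,kw,kt),("ball",.113,(361,237),(444,292)),("marks",.042,nw,nt)):
    print(n,at("wrist",f(a),z).round(4),at("top",f(b),z).round(4))
th=np.linspace(0,2*np.pi,721)
o=None
from scipy.spatial.transform import Rotation as R
def pw(P):
    c=bot.calibration("wrist");T=np.eye(4);T[:3,:3]=Rm;T[:3,3]=tp
    E=np.linalg.inv(T@np.array(c["hand_eye"]));q=P@E[:3,:3].T+E[:3,3];s=q[:,:2]/q[:,2:];s=s*(1+c["k1"]*(s**2).sum(1,keepdims=True));K=np.array(c["mtx"]);return s*[K[0,0],K[1,1]]+[K[0,2],K[1,2]]
q=bot.read_tool_rot();Rm=R.from_quat([*q[1:],q[0]]).as_matrix();tp=np.array(bot.read_position())
def circ(x,y):return np.c_[x+.123*np.cos(th),y+.123*np.sin(th),0*th+.042]
def ext(p):p=p*1.5+.25;return np.array([p[:,0].min(),p[:,1].min(),p[:,1].max()])
fw=least_squares(lambda v:ext(pw(circ(*v)))-[272,71,297],[.54,-.1]);ft=least_squares(lambda v:ext(proj("top",circ(*v)))-[387,218,338.5],[.54,-.1])
print("axis",fw.x,fw.fun,ft.x,ft.fun)
E
```

```text
(np.float64(473.1147132169576), np.float64(235.86034912718205), 401) (np.float64(501.52272727272725), np.float64(293.59090909090907), 88) (np.float64(354.8), np.float64(280.4), 5) (np.float64(nan), np.float64(nan), 0)
knob [ 0.4986 -0.1941  0.098 ] [ 0.4968 -0.1936  0.098 ]
ball [ 0.4997 -0.0793  0.113 ] [ 0.4963 -0.0823  0.113 ]
marks [ 0.4364 -0.0681  0.042 ] [nan nan nan]
axis [ 0.54090699 -0.09936415] [-2.87460690e-04  1.31774739e+00 -1.69296603e+00] [ 0.53885252 -0.09748768] [ 0.00280241  0.83075053 -0.76886381]h.py:23: RuntimeWarning: Mean of empty slice.
  ys,xs=np.nonzero(m);return xs.mean()+x0,ys.mean()+y0,len(xs)
  ret = ret.dtype.type(ret / rcount)
```

```bash
cat >> h.py <<'E'
C=np.array([.540,-.0985]);HY=1.152;HOME=-.204
def q(psi):return [0,float(np.cos(psi/2)),float(np.sin(psi/2)),0]
def kp(yaw,z):return [C[0]-.105*np.cos(yaw),C[1]-.105*np.sin(yaw),z]
E
python3 - <<'E'
from h import *
uv=(((365.5+.5)/1.5-.5),(281.5)/1.5-.5);print("notch",at("wrist",uv,.042).round(4))
P=np.pi
bot.set_gripper(0.7,60)
bot.move_pose(kp(HY,.17),q(HY+P))
bot.move_linear(kp(HY,.074),.12,until_force=12)
print(bot.read_position(),bot.read_ft_force())
bot.set_gripper(0,50)
print("w",bot.read_gripper_width(),bot.read_finger_force(),bot.read_ft_force())
p=np.array(bot.read_position());bot.move_linear([p[0],p[1],p[2]+.0115],.03)
print(bot.read_position(),bot.read_ft_force(),bot.read_clock())
save("wrist","w2",1.2)
E
```

```text
notch [ 0.4357 -0.0808  0.042 ]
[ 0.49784998 -0.19472585  0.07461102] [ 0.32017865  0.63852619 -0.06166794]
w 0.2878135014819717 48.865288496017456 [-1.75414476  0.19717793  6.47608079]
[ 0.49721327 -0.19441326  0.08589411] [-0.5209708  -0.2256714  -8.29392276] 9.5333
```

View pics/w2.png

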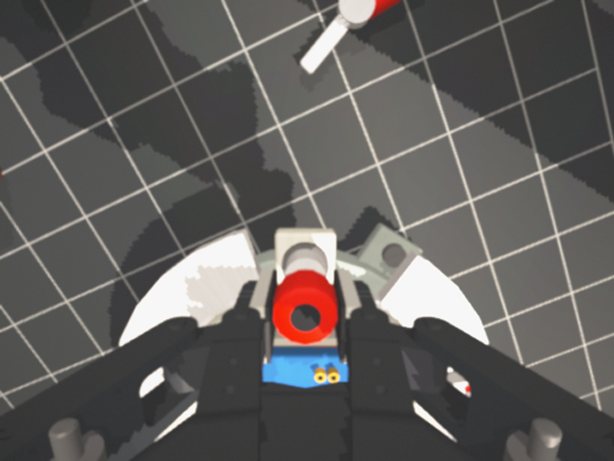

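Run:
```python
from h import *
P=np.pi;z=bot.read_position()[2]
for y in np.linspace(HY,-.10,14)[1:]:
    hit=bot.move_linear(kp(y,z),.1,rotation=q(y+P),until_force=15)
    if hit: print("hit",y,bot.read_ft_force());break
print(bot.read_position(),bot.read_ft_force())
if not hit:
  for y in np.arange(-.12,-.32,-.02):
    h=bot.move_linear(kp(y,z),.03,rotation=q(y+P),until_force=8)
    f=np.array(bot.read_ft_force());t=f[:2]@[-np.sin(y),np.cos(y)];print(round(y,3),h,np.round(f,1),round(t,1))
    if h or abs(t)>7:break
p=bot.read_position();print(p,np.arctan2(C[1]-p[1],C[0]-p[0]),bot.read_gripper_width(),bot.read_clock())
save("wrist","w3",1.2)
```

```text
[ 0.43572039 -0.0883748   0.08591729] [ 0.12595815  2.022892   -7.85823949]
-0.12 False [-0.4  1.7 -8.4] 1.7
-0.14 False [-0.8  0.9 -8.3] 0.8
-0.16 False [ 0.4  1.5 -7.9] 1.5
-0.18 False [ 0.3  1.  -8.3] 1.0
-0.2 False [-0.3 -3.6 -8.7] -3.6
-0.22 False [-0.5 -9.6 -7.6] -9.4
[ 0.43786807 -0.07846557  0.08621259] -0.1937027078283825 0.2837189932309202 14.3417
```

View pics/w3.png

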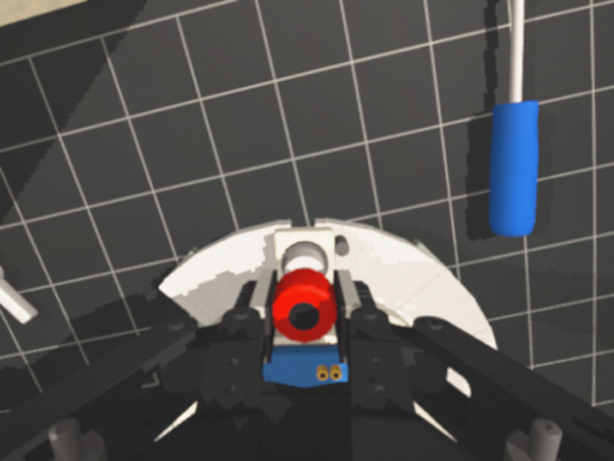

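Run:
```python
from h import *
p=np.array(bot.read_position())
print(bot.move_linear([p[0],p[1],p[2]-.0105],.04,until_force=12),bot.read_position(),bot.read_ft_force())
bot.set_gripper(.75)
print(bot.read_ft_force())
p2=bot.read_position();bot.move_linear([p2[0],p2[1],.20],.2)
# retreat to look
bot.move_pose([.46,-.10,.33],q(0))
save("wrist","w4",1.5)
for t in["plunger_knob","leaf_knob"]:
  for d in bot.search_frame("wrist",t)[:2]:
    b=d["bbox"];print(t,d["confidence"],np.round(b),at("wrist",[b[0]+b[2]/2,b[1]+b[3]/2],{"plunger_knob":.098}.get(t,.113)).round(4))
print(bot.read_clock())
```

```text
False [ 0.43775732 -0.07917078  0.07579852] [-1.72917832 -5.32121935 -6.02314431]
[-0.31708668  0.9972673  -0.45509407]
plunger_knob 0.56 [205.  33.  90. 129.] [ 0.5434 -0.0948  0.098 ]
plunger_knob 0.5 [230. 168.  15.  22.] [ 0.4399 -0.0778  0.098 ]
leaf_knob 0.68 [202.  31.  92. 129.] [ 0.5454 -0.0937  0.113 ]
18.65
```

View pics/w4.png

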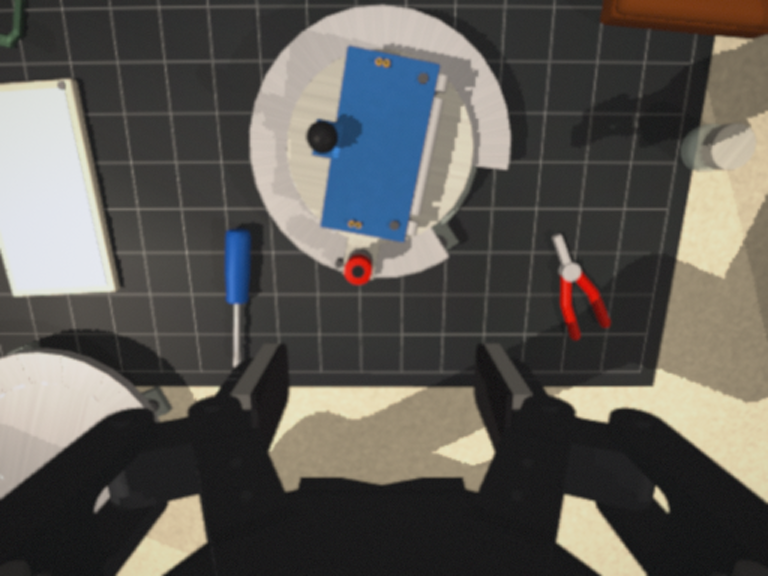

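Run:
```python
from h import *
w=cv2.imread("pics/w4.png")[:,:,::-1]
k=red("",w,(335,245),(385,290));g=w.astype(int).sum(2)[115:158,300:345]<110
ys,xs=np.nonzero(g);b=(xs.mean()+300,ys.mean()+115);print(k,b,len(xs))
f=lambda uv:((uv[0]+.5)/1.5-.5,(uv[1]+.5)/1.5-.5)
K=at("wrist",f(k),.098)[:2];B=at("wrist",f(b),.114)[:2]
d=B-K;yaw=np.arctan2(d[1],d[0])-np.arctan2(.046,.105);c,s=np.cos(yaw),np.sin(yaw)
print(K,B,np.hypot(*d),"yaw",yaw,"axis",(K+B)/2-np.array([[c,-s],[s,c]])@[-.0525,.023])
t=np.array(bot.camera("top"));tb=cv2.resize(t,None,fx=1.5,fy=1.5,interpolation=cv2.INTER_CUBIC)
kt=red("",tb,(400,290),(460,345));print(kt,at("top",f(kt),.098))
P=lambda psi:q(psi)
```

```text
(np.float64(357.5808510638298), np.float64(270.7063829787234), 470) (np.float64(324.9868421052632), np.float64(135.10526315789474)) 380
[ 0.43819669 -0.07894136] [ 0.5512054  -0.05584467] 0.11534480432060881 yaw -0.21130667734811093 axis [ 0.54120936 -0.10089267]
(np.float64(441.06451612903226), np.float64(322.9677419354839), 31) [ 0.43918001 -0.07782652  0.098     ]
```

```bash
cat >> h.py <<'E'
C=np.array([.5405,-.0988]);HOME=-.196
def H(x,y,z):
    c,s=np.cos(HOME),np.sin(HOME);return [C[0]+c*x-s*y,C[1]+s*x+c*y,z]
QB=q(HOME+np.pi/2)
def ball(th):
    a=np.arctan2(.026,.086)+th;r=np.hypot(.026,.086);return -.040+r*np.cos(a),.087+r*np.sin(a)
E
python3 - <<'E'
from h import *
bot.set_gripper(.6,30)
y,z=ball(0);DZ=.015
bot.move_pose(H(0,y,.19),QB)
print(bot.move_linear(H(0,y,z-DZ),.12,until_force=8),bot.read_position(),bot.read_ft_force())
bot.set_gripper(0,30)
print("w",bot.read_gripper_width(),bot.read_finger_force(),bot.read_ft_force())
for th in np.arange(.15,1.92,.15):
    y,z=ball(th);h=bot.move_linear(H(0,y,z-DZ),.1,until_force=20)
    print(round(th,2),h,np.round(bot.read_ft_force(),1),round(bot.read_gripper_width(),3))
    if h:break
print(bot.read_clock())
save("scene","s5",2,(130,130,350,330))
E
```

```text
False [ 0.55006173 -0.0538938   0.0987354 ] [-0.69001677  0.27814673 -0.23407701]
w 0.26908747414386786 29.139005541801453 [-3.34707672  0.26628625  4.4056867 ]
0.15 False [-1.1  1.6 -1.1] 0.266
0.3 False [-1.1  1.  -2.4] 0.265
0.45 False [-2.6  1.2 -3.4] 0.268
0.6 False [-2.   1.4 -2.3] 0.265
0.75 False [-1.8  1.7 -1.5] 0.27
0.9 False [-1.   1.7 -1. ] 0.266
1.05 False [-1.2  2.4  0.4] 0.269
1.2 False [-0.7  1.1  1.9] 0.269
1.35 False [-2.   1.6  2.6] 0.268
1.5 False [-0.5 -0.2  3.9] 0.266
1.65 False [-1.3 -1.6  5.6] 0.258
1.8 False [-2.1 -2.6  7.6] 0.252
24.8
```

View pics/s5.png

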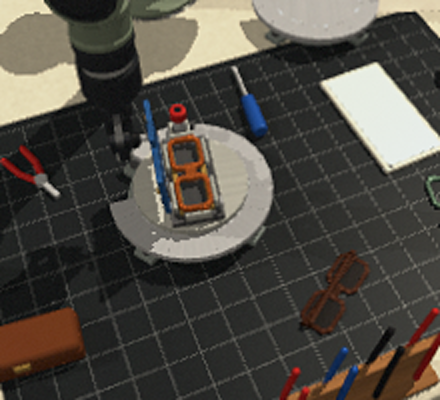

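The leaf is past vertical at crop px (157,155), and the honey front shows in the nest at (188,175). Next I'll set the leaf on its stop, release it and look at the front.

Run:
```python
from h import *
y,z=ball(1.93);print(bot.move_linear(H(0,y,z-.015),.08,until_force=15),np.round(bot.read_ft_force(),1))
bot.set_gripper(.6);bot.wait(.2)
p=bot.read_position();bot.move_linear([p[0],p[1],.26],.25)
bot.move_pose(H(-.06,.02,.33),q(0))
print(np.round(bot.read_position(),4),bot.read_tool_rot())
save("wrist","w6",1.5)
for t in["bridge","front","lightpad","leaf_knob"]:
  for d in bot.search_frame("wrist",t)[:2]:
    b=d["bbox"];print(t,d["confidence"],np.round(b),at("wrist",[b[0]+b[2]/2,b[1]+b[3]/2],{"lightpad":.011,"leaf_knob":.157}.get(t,.081)).round(4))
print("expected bridge",H(0,.002,.081),bot.read_clock())
```

```text
False [-0.6 -0.8 -0. ]
[ 0.4853 -0.0676  0.3292] [-1.74689485e-04  9.99999721e-01  1.69564525e-04 -7.06438495e-04]
bridge 0.61 [254.  64.  54. 110.] [ 0.543  -0.1029  0.081 ]
front 0.79 [252.  62.  56. 107.] [ 0.5461 -0.1014  0.081 ]
lightpad 0.65 [  0.  71.  99. 139.] [0.5087 0.258  0.011 ]
leaf_knob 0.8 [295.  62.  90. 134.] [ 0.5339 -0.1596  0.157 ]
expected bridge [np.float64(0.5408894949711703), np.float64(-0.09683829317495377), 0.081] 28.15
```

View pics/w6.png

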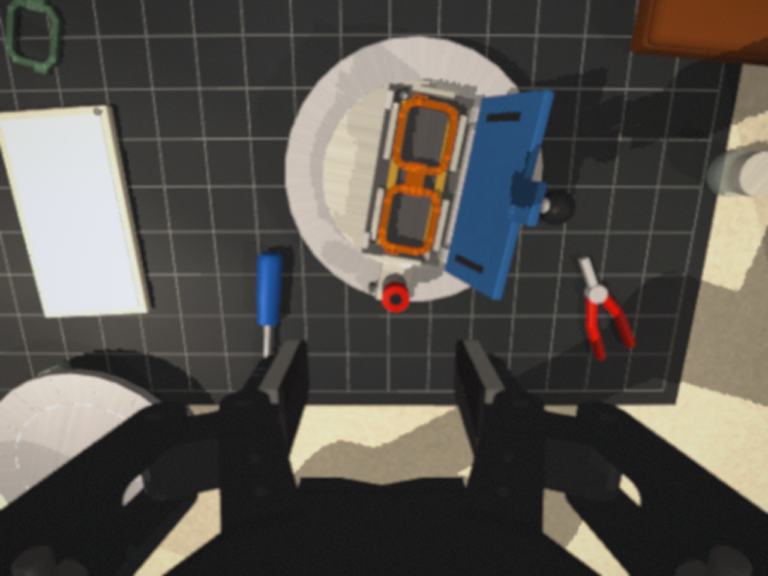

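Run:
```python
from h import *
f=lambda uv:((uv[0]+.5)/1.5-.5,(uv[1]+.5)/1.5-.5)
w=cv2.imread("pics/w6.png");h=cv2.cvtColor(w,cv2.COLOR_BGR2HSV)
def front(h):
  m=((h[...,0]>=6)&(h[...,0]<=18)&(h[...,1]>170)&(h[...,2]>130)).astype(np.uint8);m[:70]=0;m[270:]=0;m[:,:360]=0;m[:,480:]=0
  return m
ys,xs=np.nonzero(front(h));pts=np.array([at("wrist",f(p),.081)[:2] for p in zip(xs,ys)])
r=cv2.minAreaRect(pts.astype(np.float32)*1000);m=pts.mean(0);_,_,v=np.linalg.svd(pts-m,full_matrices=False)
print("front",len(xs),m,r,"yaw",np.arctan(v[0][1]/v[0][0]),"bridge px",at("wrist",f((416,179)),.081))
def pad(cam,im,x1,x2,y1,y2):
  m=np.zeros(im.shape[:2],np.uint8);m[y1:y2,x1:x2]=(im[y1:y2,x1:x2].min(2)>165)
  m=cv2.morphologyEx(m,cv2.MORPH_OPEN,np.ones((9,9)));ys,xs=np.nonzero(m)
  P=np.array([at(cam,f(p),.011)[:2] for p in list(zip(xs,ys))[::7]]);return cv2.minAreaRect(P.astype(np.float32)*1000)
print(pad("top",cv2.imread("pics/top0.png"),225,320,230,370),pad("wrist",w,0,160,90,330))
```

```text
Traceback (most recent call last):
  File "h.py", line 13, in at
    o,d=pix2ray(cam,uv);return o+d*(z-o[2])/d[2]
        ~~~~~~~^^^^^^^^
  File "h.py", line 8, in pix2ray
    q=bot.read_tool_rot();T=np.eye(4);T[:3,:3]=R.from_quat([q[1],q[2],q[3],q[0]]).as_matrix();T[:3,3]=bot.read_position()
                                                                                                      ~~~~~~~~~~~~~~~~~^^
ValueError: time passes only in moves, steps and waits
```

```bash
cat > vis.py <<'E'
from h import *
import h as hh
_b=bot;TP=bot.read_position();TQ=bot.read_tool_rot()
class _S:
    def __getattr__(s,n):return getattr(_b,n)
    def read_position(s):return TP
    def read_tool_rot(s):return TQ
hh.bot=_S()
f=lambda uv:((uv[0]+.5)/1.5-.5,(uv[1]+.5)/1.5-.5)
def pad(cam,im,x1,x2,y1,y2):
  m=np.zeros(im.shape[:2],np.uint8);m[y1:y2,x1:x2]=(im[y1:y2,x1:x2].min(2)>165)
  m=cv2.morphologyEx(m,cv2.MORPH_OPEN,np.ones((9,9)));ys,xs=np.nonzero(m)
  P=np.array([at(cam,f(p),.011)[:2] for p in list(zip(xs,ys))[::7]]);return cv2.minAreaRect(P.astype(np.float32)*1000)
E
python3 - <<'E'
from vis import *
w=cv2.imread("pics/w6.png");h=cv2.cvtColor(w,cv2.COLOR_BGR2HSV)
m=((h[...,0]>=6)&(h[...,0]<=18)&(h[...,1]>170)&(h[...,2]>130)).astype(np.uint8);m[:70]=0;m[270:]=0;m[:,:360]=0;m[:,480:]=0
ys,xs=np.nonzero(m);pts=np.array([at("wrist",f(p),.081)[:2] for p in zip(xs,ys)])
m=pts.mean(0);_,_,v=np.linalg.svd(pts-m,full_matrices=False)
print("front",len(xs),m,cv2.minAreaRect(pts.astype(np.float32)*1000),"yaw",np.arctan(v[0][1]/v[0][0]),"bridge px",at("wrist",f((416,179)),.081))
print(pad("top",cv2.imread("pics/top0.png"),225,320,230,370),pad("wrist",w,0,160,90,330),bot.read_clock())
E
```

```text
Traceback (most recent call last):
  File "h.py", line 13, in at
    o,d=pix2ray(cam,uv);return o+d*(z-o[2])/d[2]
        ~~~~~~~^^^^^^^^
  File "h.py", line 4, in pix2ray
    c=bot.calibration(cam);K=np.array(c["mtx"]);k=c["k1"]
ValueError: time passes only in moves, steps and waits
```

```bash
sed -i 's/^_b=bot;/_b=bot;CAL={c:bot.calibration(c) for c in("top","wrist")};/; s/^    def read_position(s)/    def calibration(s,c):return CAL[c]\n    def read_position(s)/' vis.py
python3 - <<'E'
from vis import *
w=cv2.imread("pics/w6.png");h=cv2.cvtColor(w,cv2.COLOR_BGR2HSV)
m=((h[...,0]>=6)&(h[...,0]<=18)&(h[...,1]>170)&(h[...,2]>130)).astype(np.uint8);m[:70]=0;m[270:]=0;m[:,:360]=0;m[:,480:]=0
ys,xs=np.nonzero(m);pts=np.array([at("wrist",f(p),.081)[:2] for p in zip(xs,ys)])
m=pts.mean(0);_,_,v=np.linalg.svd(pts-m,full_matrices=False)
print("front",len(xs),m,cv2.minAreaRect(pts.astype(np.float32)*1000),"yaw",np.arctan(v[0][1]/v[0][0]),"bridge px",at("wrist",f((416,179)),.081))
print(pad("top",cv2.imread("pics/top0.png"),225,320,230,370),pad("wrist",w,0,160,90,330),bot.read_clock())
E
```

```text
front 3608 [ 0.54458672 -0.09896151] ((541.7816772460938, -98.45491027832031), (50.333492279052734, 137.12124633789062), 80.07160186767578) yaw -0.17633779815256956 bridge px [ 0.54224746 -0.09812253  0.081     ]
((497.9781799316406, 262.7173156738281), (217.8262176513672, 117.1747817993164), 2.159709930419922) ((500.92242431640625, 261.127197265625), (217.5962677001953, 117.66773986816406), 2.695497512817383) 28.15
```

Run:
```python
from h import *
Y=-.18;B=[.5418-np.sin(Y)*.002,-.0985+np.cos(Y)*.002]
bot.set_gripper(.6,30)
Q=q(Y+np.pi/2)
bot.move_pose([*B,.20],Q)
h=bot.move_linear([*B,.067],.1,until_force=6);print(h,bot.read_position(),bot.read_ft_force(),bot.read_clock())
if not h:
    bot.set_gripper(0,35);print("w",bot.read_gripper_width()*85,bot.read_finger_force(),bot.read_ft_force())
    print(bot.move_linear([*B,.24],.1,until_force=12),bot.read_gripper_width()*85,bot.read_ft_force())
    save("wrist","w7",1.2)
print(bot.read_clock())
```

```text
False [ 0.54269501 -0.09668475  0.06761354] [ 0.38266086 -0.27473214  0.13804793] 31.125
w 27.111054037421038 34.65448021888733 [-0.90692636  1.06231547  4.12263638]
False 26.54958963162774 [ 0.35819464 -0.3939232   0.09645888]
33.3917
```

View pics/w7.png

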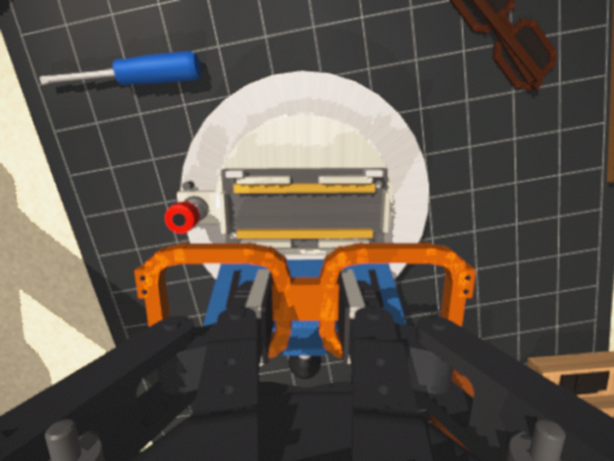

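Run:
```python
from h import *
bot.move_linear([.4995,.264,.24],.15,rotation=q(.042+np.pi/2))
bot.move_linear([.4995,.264,.105],.1)
bot.wait(.3)
print(bot.read_position(),bot.read_gripper_width()*85,bot.read_finger_force(),bot.read_clock())
a=np.array(bot.camera("scene"))[:,:,::-1];b=np.array(bot.camera("top"))[:,:,::-1]
c=np.hstack([cv2.resize(a[90:290,160:400],None,fx=1.6,fy=1.6),cv2.resize(b[120:260,130:350],(384,320)) ])
cv2.imwrite("pics/f8.png",c)
```

```text
[0.49964449 0.26405485 0.10525985] 27.169685696770838 34.436330795288086 37.7583
```

View pics/f8.png

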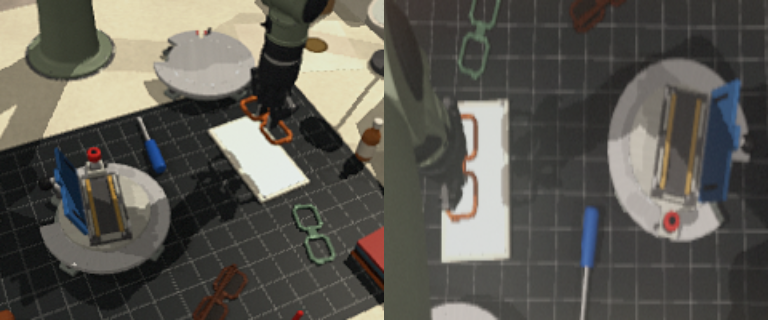

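The front is held over the pad, with the leaf open and the knob at home. One last check of the plunger height by triangulation before I hand in.

Run:
```python
from h import *
P={}
for c in("scene","top"):
    a=np.array(bot.camera(c));lo,hi=((200,170),(235,200)) if c=="scene" else ((280,200),(310,230))
    r=red(c,a,lo,hi);P[c]=r;o,d=pix2ray(c,r[:2]);P[c+"r"]=(o,d/np.linalg.norm(d));print(c,r)
(o1,d1),(o2,d2)=P["scener"],P["topr"]
t=np.linalg.lstsq(np.c_[d1,-d2],o2-o1,rcond=None)[0];print(o1+t[0]*d1,o2+t[1]*d2)
s=cv2.imread("pics/scene0.png");s=cv2.resize(s,(512,384))[:,:,::-1];u=cv2.resize(cv2.imread("pics/top0.png"),(512,384))[:,:,::-1]
(o1,d1),(o2,d2)=pix2ray("scene",red("",s,(178,200),(200,228))[:2]),pix2ray("top",red("",u,(322,185),(345,205))[:2])
t=np.linalg.lstsq(np.c_[d1,-d2],o2-o1,rcond=None)[0];print("start",o1+t[0]*d1,o2+t[1]*d2)
```

```text
scene (np.float64(218.31034482758622), np.float64(184.68965517241378), 29)
top (np.float64(295.3333333333333), np.float64(215.66666666666666), 15)
[ 0.43802587 -0.08043371  0.09956665] [ 0.43756066 -0.08177069  0.09966153]
start [ 0.49692845 -0.19458971  0.09660418] [ 0.49717398 -0.19382598  0.09647703]
```

```bash
python3 -c "
from cell import bot
print(bot.close_job())"
```

```text
the job is handed in; nothing more can be done
None
```

The job is handed in at about 38 s on the robot's clock: head at its home stop with the plunger down in the notch (judged from the spring force and a rough camera height check), leaf open on its stop, and the front held by its bridge about 10 cm over the middle of the light pad, lengthwise along it.

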